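# Feed a test tile and tap it home in the marking head

## Robot

A 6-joint arm with a two-finger parallel gripper is mounted at the origin on the work surface. World frame = base frame: x ahead of the robot, y to its left, z up, the work surface at z = 0. Lengths are in mm, angles in rad, forces in N, time in s.
With the tool pointing down it reaches from about 275 to 825 mm from the base axis. Payload 5.2 kg.
Tool frame: the origin (TCP) lies at the very end of the fingers, on their centre line; the grasp point (between the pads) lies 19 mm behind it (ctrl.grasp_offset is the distance from the TCP to the grasp point, in mm); z points along the fingers, y is the line along which they close (so a half turn about z gives the same grasp; the last joint's range is limited). The gripper opens to 93 mm and grips with 3 to 60 N. Pads are 15 mm wide; open, the fingers measure 128 mm over their backs; the gripper's body (75 mm by 188 mm) begins 65 mm behind the grasp point.
Start: joints at [-1.305, 0.259, 1.535, -0, 1.348, -0.203], TCP at [248.519, -490.656, 218.653] pointing down, gripper open.
Joint ranges: [-3.14, 3.14], [-0.91, 2.08], [0.19, 2.58], [-1.22, 4.36], [0.22, 2.71], [-3.12, 3.12]. Speed limits (rad/s): [2.57, 2.57, 3.14, 3.14, 3.14, 3.14].

## Interface

Orientations are given as a unit quaternion [w, x, y, z].
In Python, from plant import ctrl gives the robot as it stands.
- The arm moves only by the tool drive_tool, never from a script. Its argument "steps" is one flat list of numbers, 7 for each row, row after row: the shift along the tool's x, y, z in mm, then the turn, a rotation vector about the tool's x, y, z in rad, then the gripper's target within -1 to 1 (shut at 1, half-way at 0, fully open at -1). In form: [x, y, z, rx, ry, rz, hand, x, y, z, rx, ry, rz, hand, ...]. A call has 1 to 8 rows; each row is the pose to reach, as a shift and turn from the pose commanded when the call began, along the tool's axes at that moment; what a row does not reach only later rows make up. A row lasts 1/10 s, in which the tool goes at most 50 mm and 8.59 degrees, less where a joint would pass 70% of its speed; a pose out of reach is approached as far as the arm can. A call with a gripper value outside its range is refused whole. The fingers move at their own pace and stop on an object; "force" is the grip in N (left out, the last holds). Time passes only in rows, so rows that repeat a pose let the fingers close. It gives the time, the measured TCP pose, the force, the opening and the grip force at its end, in the units of the state.
- ctrl.state(): the state, without advancing time (a new reading comes with each control period).
- ctrl.capture(name): name is "side" or "top" or "wrist"; returns (picture, depth): 400x640x3 uint8, blue, green, red; 400x640 float32, mm along the optical axis (not along the pixel's ray), 0 where there is no reading.
- ctrl.camera_model(name): a dict with "fx", "fy", "cx", "cy" (pixels), "R" (3x3) and "t" (3): a world point X has camera coordinates R X + t; the wrist camera has in their place "tool_from_camera" (4x4, takes a point from camera to tool coordinates, whose origin is the TCP and whose axes are the flange's). Camera axes: x right, y down, z forward; pixel columns grow to the right and rows downward; lengths in mm; the calibration is good to about 2 mm. A picture is of the moment at which its call begins: read the wrist's pose just before it. camera_model takes no time and is no camera call.
- ctrl.close_job(): hands the job in; it is judged then, once.
The state is a dict: "time": time; "joint_pos": joint angles; "dq": joint speeds; "joint_torque": joint torques, N m; "tcp_pos": TCP position; "tool_rot": TCP orientation; "contact_force": force on the tool from outside, world axes, zero at the start; "ft_torque": the same for the moment, N m; "grip_width": opening from 0.0 (shut) to 1.0 (fully open); "grip_force": force on a finger pad.
Only numpy, scipy, OpenCV 4.12 (cv2) and the standard library are available. Lean on these libraries where they do the work, as an engineer would, in place of code of your own. Each camera call takes 0.05 s, during which the arm holds its last target. There are 200 camera calls.

## Task

With the gripper, push the red tab of the tile feeder's spring slide all the way to its end so that one clay tile comes out of the magazine onto the track, then let go of the tab so that the slide snaps back by itself and the next tile drops down. Take the wooden push stick and use it, not the fingers, to tap the tile gently along the track into the blue tunnel until it is fully home against the hidden stop inside. Finally stand the stick, handle up, on the bare table clear of the feeder; leave the cups, vase and jar where they are.

Things in the scene. Friction and masses are not known exactly. Their poses are not given: they have to be found in the camera images.
- feeder: Tile feeder fixed to the table. Origin: table level under the centre of the landing spot, where a fed tile comes to lie. +x: stroke of the slide, +y: along the track into the tunnel, z up. Grey plate 12 mm thick, its top the track floor: x -30..30, y -42..158 (open to a stick coming from -y) and, under the slide, x -151..-29, y -35..35. Low fence face at x=20, top z=26
- magazine (a point): Aluminium magazine of the feeder; point at the centre of its open top, 62 mm above the table, at feeder x=-48, y=0 mm. Outer size 50 mm (feeder x) by 62 mm (y). It holds 3 tiles one on another; the lowest leaves through a slot towards the feeder's +x
- mouth (a point): Mouth of the blue tunnel over the track: point at the centre of the opening at track floor height, feeder x=0, y=35, z=12 mm. Opening 40 mm wide (x -20..20), 26 mm high, bevelled on the -x side. Outside the tunnel is 56 mm wide, runs y 35..155, top z=68 with a knob to z=80 mm. Too low for fingers
- slide (a joint): Spring-return slide: 0 m at home, 0.050 m at its end stop; grows as the tab is pushed along the feeder's +x. The spring resists with about 2.5 N at home, 6.5 N at the end, and throws it back when released. A full stroke carries the lowest tile to the landing spot, its edge about 2 mm short of the fence; a second stroke would feed a second tile
- tab (a point): Red upright tab at the rear of the slide, 10 mm thick (feeder x), 40 mm wide (y), 40 mm high. Point: centre of its top, 62 mm above the table; the tab starts at 22 mm. Axes parallel to the feeder's. Push it on its -x face, which at home is at feeder x=-138 mm; nothing stands behind it within 35 mm
- tile: Lowest terracotta test tile in the magazine at the start, the one to be fed: 36 mm (x) by 50 mm (y, along the track) by 12 mm thick, 50 g. Origin: centre of its underside; axes start parallel to the feeder's
- next_tile: The second tile, same size, lying on the first at the start; it must drop to the magazine floor (underside 12 mm above the table) when the slide returns, and stay in the magazine
- stop: Hidden steel stop across the track in the tunnel, 38 mm wide, 18 mm high; its place varies (face at feeder y 100 to 128 mm). Origin: centre of the foot of the face that meets the tile, at track floor height; axes as the feeder's. The tile is home when its front edge touches this face, its origin then 25 mm before it along y
- stick: Wooden push stick, 80 g, standing on the table: flat blade 20 mm wide, 14 mm high, with an upright handle block 24 mm (x) by 20 mm (y) rising to 62 mm above the underside. Origin: underside of the stick below the middle of the handle; the blade runs along +x to its tip at 130 mm, and ends 12 mm behind the origin. z up
- cup_a: Bystander: pale bisque cup, 72 mm wide, 68 mm high, near the feeder; origin centre of its underside
- cup_b: Bystander: grey-glazed cup, 72 mm wide, 68 mm high, near the feeder; origin centre of its underside
- vase: Bystander: tall pale bisque vase, 56 mm wide at the foot, 165 mm high, standing beyond the open end of the track; origin centre of its underside
- jar: Bystander: amber jar with white cap, 60 mm wide, 85 mm high; origin centre of its underside. It and the stick may change places
There are look-alikes about, which are no part of the job. Several things look just like the stick: the one meant starts farthest to the robot's left.

How it is judged:
By the outcome, as a careful person would: the job done as asked, in the order asked, and still so for the second after the job is handed in, with the robot touching nothing.
It also fails if it takes over 72 s, if anything falls off the work surface, if the arm or the gripper's body presses on something with over 40 N, if the wrist force passes 120 N, or if a joint passes its speed limit or range.

## Working session

There is one attempt and no reset: what is moved stays moved. The work goes in short steps, Python scripts to look and compute and a tool call to move; the robot and the scene stay as the last step left them, time stands still between calls to the robot, and variables do not carry over. Pictures are saved under pics/ and viewed, at most 10 in all, crops included, and the job is handed in when it is done.

Besides the shell and the picture viewer there is one more tool, called after ">>>" in YAML: its name, and indented under it one key for each argument. drive_tool: Moves the arm, as the interface text tells. Its arguments: {"type":"object","properties":{"steps":{"type":"array","items":{"type":"number"}},"force":{"type":"number"}},"required":["steps"]}

```bash
ls; mkdir -p pics
python3 - <<'E'
from plant import ctrl
import cv2,numpy as np
for n in("top","side"):
    im,d=ctrl.capture(n); cv2.imwrite(f"pics/{n}0.png",im); np.save(f"pics/{n}0.npy",d)
    m=ctrl.camera_model(n); print(n,m)
print(ctrl.camera_model("wrist")); print(ctrl.state())
E
```

```text
pics
top {'fx': 374.4388333157262, 'fy': 374.4388333157262, 'cx': 316.94283444790636, 'cy': 207.8374891275357, 'R': array([[ 0.02378748, -0.99971557,  0.00171177],
       [-0.97828109, -0.02363007, -0.20593137],
       [ 0.20591325,  0.003224  , -0.97856494]]), 't': array([ -7.61624119, 580.92561593, 855.1769624 ])}
side {'fx': 405.6464455397133, 'fy': 405.6464455397133, 'cx': 322.9819860665747, 'cy': 197.57395696794842, 'R': array([[-0.99546143, -0.09502418,  0.00519104],
       [-0.06358107,  0.62349884, -0.77923465],
       [ 0.07080953, -0.77602809, -0.62671079]]), 't': array([577.92966272,  77.42113751, 944.07594206])}
{'fx': 324.93366500118356, 'fy': 324.93366500118356, 'cx': 322.96859315186634, 'cy': 200.4941097529111, 'tool_from_camera': array([[-1.41814245e-03, -9.68747979e-01, -2.48043027e-01,
         6.94647076e+01],
       [ 9.99998933e-01, -1.46074946e-03, -1.22674275e-05,
         1.08226692e+00],
       [-3.50444672e-04, -2.48042779e-01,  9.68749016e-01,
        -1.68366550e+02],
       [ 0.00000000e+00,  0.00000000e+00,  0.00000000e+00,
         1.00000000e+00]])}
{'time': 0.1, 'joint_pos': array([-1.30479043e+00,  2.59268338e-01,  1.53595415e+00,  1.38349824e-05,
        1.34798611e+00, -2.02772785e-01]), 'dq': array([-0.00134453, -0.00161973, -0.00264237, -0.00155163, -0.00035152,
        0.00119379]), 'joint_torque': array([ 1.33080426e-03, -4.38213122e+01, -2.84642816e+01,  7.17652403e-02,
        3.64707084e-02, -6.49000299e-05]), 'tcp_pos': array([ 248.39897033, -490.17617478,  217.90961346]), 'tool_rot': array([-8.07781197e-04,  9.72656387e-01,  2.32247497e-01, -1.87991422e-05]), 'contact_force': array([0.62506634, 0.82241757, 0.3807859 ]), 'ft_torque': array([-0.01124285, -0.0147711 ,  0.05098412]), 'grip_force': 0.0, 'grip_width': 1.000769625963037}
```

View pics/top0.png

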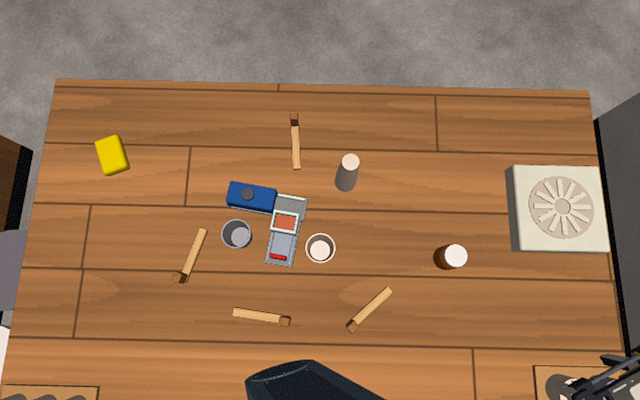

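View pics/side0.png

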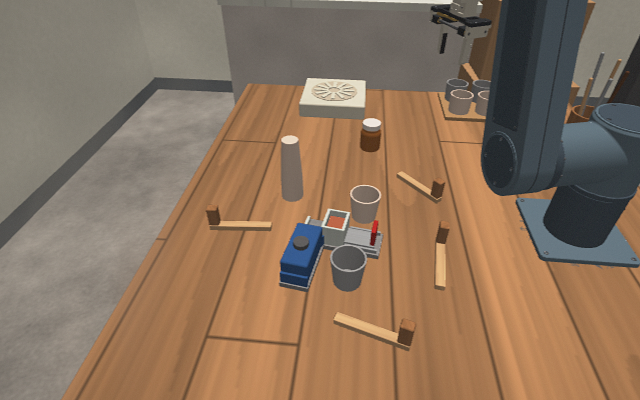

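The top view shows the feeder at (285,225), the magazine at (285,223), the tab at (278,257) and the tunnel at (250,195). The stick farthest left has its blade tip at (203,230) and its handle at (181,277). The cups are at (236,234) and (320,247), the vase at (347,175). I'll enlarge this area.

Run:
```python
import cv2
im=cv2.imread("pics/top0.png")[170:290,170:330]
cv2.imwrite("pics/c1.png",cv2.resize(im,None,fx=5,fy=5,interpolation=cv2.INTER_CUBIC))
```

```text
(no output)
```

View pics/c1.png

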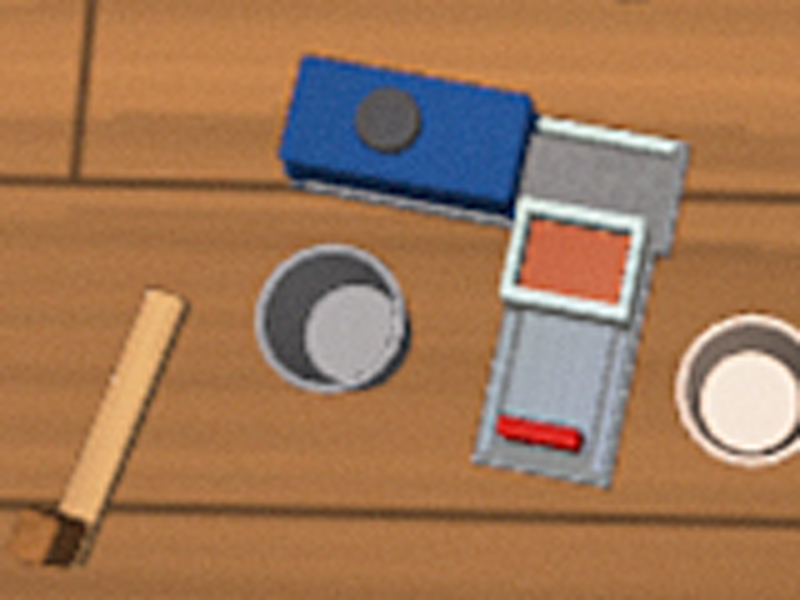

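```bash
cat > h.py <<'E'
import numpy as np
from scipy.optimize import least_squares
def ray(m,uv,z):
    R,t=m["R"],m["t"]; C=-R.T@t
    d=R.T@np.array([(uv[0]-m["cx"])/m["fx"],(uv[1]-m["cy"])/m["fy"],1]); return C+d*(z-C[2])/d[2]
def rigid(P,W):
    f=lambda q:(np.c_[np.cos(q[2])*P[:,0]-np.sin(q[2])*P[:,1]+q[0],np.sin(q[2])*P[:,0]+np.cos(q[2])*P[:,1]+q[1]]-W).ravel()
    r=least_squares(f,[W[:,0].mean(),W[:,1].mean(),0],loss="soft_l1",f_scale=2); return r.x,r.fun.reshape(-1,2)
E
python3 - <<'E'
from h import *
from plant import ctrl
m=ctrl.camera_model("top")
c=lambda u,v:((u+.5)/5-.5+170,(v+.5)/5-.5+170)
L=[(516,197,62,-23,31),(650,215,62,-23,-31),(632,322,62,-73,-31),(500,300,62,-73,31),(688,143,12,30,-42),(672,256,12,-30,-42),(476,462,12,-151,35),(608,485,12,-151,-35),(388,120,80,0,95),(540,424,62,-133,0)]
W=np.array([ray(m,c(u,v),z)[:2] for u,v,z,*_ in L]);P=np.array([[a,b] for *_,a,b in L],float)
q,r=rigid(P,W);print(q,np.degrees(q[2]));print(r.round(1))
print("cam",-m["R"].T@m["t"])
for n,u,v,z in [("tipL",150,288,14),("tipR",187,303,14),("cupb",331,318,68),("cupa",752,390,68),("hand",32,535,62),("bladeend",75,520,14)]:print(n,ray(m,c(u,v),z).round(1))
print("vase",ray(m,(350,161),165).round(1),"jar",ray(m,(456,256),85).round(1))
E
```

```text
[ 5.93486526e+02  7.77376214e+01 -1.46439286e-01] -8.390353035719963
[[ 0.1 -2.1]
 [-1.5  2.2]
 [ 1.6  2.6]
 [ 1.5 -0.1]
 [ 1.  -0.5]
 [ 1.2  1.8]
 [-0.4  0.9]
 [-0.8 -2. ]
 [-0.5 -3.4]
 [-3.3 -0. ]]
cam [392.39745125   3.35614851 956.49003754]
tipL [533.2 303.6  14. ]
tipR [526.  284.1  14. ]
cupb [512.8 198.7  68. ]
cupa [483.2  -3.3  68. ]
hand [407.6 333.3  62. ]
bladeend [416.2 330.5  14. ]
vase [666.9 -64.8 165. ] jar [ 469.5 -318.6   85. ]
```

```bash
cat >> h.py <<'E'
from scipy.spatial.transform import Rotation as Ro
F=np.array([593.5,77.7,-0.1464])
def fw(x,y,z):
    c,s=np.cos(F[2]),np.sin(F[2]); return np.array([F[0]+c*x-s*y,F[1]+s*x+c*y,z])
def to(st,pos,yaw):
    R=Ro.from_quat(np.roll(st["tool_rot"],-1)); D=Ro.from_euler("xz",[np.pi,0]); D=Ro.from_euler("z",yaw)*Ro.from_euler("x",np.pi)
    return R.inv().apply(pos-st["tcp_pos"]).round(1),(R.inv()*D).as_rotvec().round(4)
E
python3 - <<'E'
from h import *
from plant import ctrl
s=ctrl.state();print(to(s,fw(-168,0,140),F[2]),to(s,fw(-168,0,38),F[2]))
E
```

```text
(array([ 427.2, -447.5,   78.8]), array([-1.600e-03,  2.000e-04,  6.152e-01])) (array([ 427.2, -447.4,  180.8]), array([-1.600e-03,  2.000e-04,  6.152e-01]))
```

>>> drive_tool:
  steps: [427,-447,79,-0.0016,0,0.615,1,427,-447,79,-0.0016,0,0.615,1,427,-447,79,-0.0016,0,0.615,1,427,-447,79,-0.0016,0,0.615,1,427,-447,79,-0.0016,0,0.615,1,427,-447,79,-0.0016,0,0.615,1,427,-447,79,-0.0016,0,0.615,1,427,-447,79,-0.0016,0,0.615,1]
  force: 20

```text
time: 0.9
tcp_pos: [362.6, -111.7, 168.1]
tool_rot: [0.001, 0.997, -0.073, 0.0]
contact_force: [1.2, -0.2, 0.8]
grip_width: 0.36
grip_force: 0.0
```

Run:
```python
from h import *
from plant import ctrl
s=ctrl.state();print(s["time"],s["tcp_pos"],to(s,fw(-168,0,140),F[2]))
```

```text
0.9 [ 362.58602573 -111.74602921  168.09439761] (array([  32.6, -221.2,   27.8]), array([ 0.0015, -0.0008, -0.0006]))
```

>>> drive_tool:
  steps: [0,0,0,0,0,0,1,0,0,0,0,0,0,1,0,0,0,0,0,0,1]

```text
time: 1.2
tcp_pos: [362.7, -114.6, 168.5]
tool_rot: [0.001, 0.997, -0.073, 0.0]
contact_force: [0.3, 0.8, -0.1]
grip_width: 0.102
grip_force: 0.0
```

```bash
cat > p.py <<'E'
import sys
from h import *
from plant import ctrl
# usage: p.py x y z yawoffset : feeder coords
a=[float(v) for v in sys.argv[1:]]
s=ctrl.state();print(s["time"],s["tcp_pos"].round(1),s["contact_force"].round(1),to(s,fw(*a[:3]),F[2]+a[3]))
E
python3 p.py -168 0 140 0
```

```text
1.2 [ 362.7 -114.6  168.5] [ 0.3  0.8 -0.1] (array([  32.2, -224. ,   28. ]), array([ 0.0022, -0.0007, -0.0002]))
```

>>> drive_tool:
  steps: [32,-224,28,0,0,0,1,32,-224,28,0,0,0,1,32,-224,28,0,0,0,1,32,-224,28,0,0,0,1,32,-224,28,0,0,0,1,32,-224,28,0,0,0,1,32,-224,28,0,0,0,1,32,-224,28,0,0,0,1]

```text
time: 2.0
tcp_pos: [427.2, 101.3, 140.1]
tool_rot: [0.001, 0.997, -0.074, 0.0]
contact_force: [0.5, -0.3, 0.4]
grip_width: 0.003
grip_force: 0.0
```

```bash
python3 p.py -168 0 38 0
python3 - <<'E'
from h import *
from plant import ctrl
import cv2,json
s=ctrl.state(); im,d=ctrl.capture("wrist"); cv2.imwrite("pics/w1.png",im); np.save("pics/w1.npy",d); json.dump([s["tcp_pos"].tolist(),s["tool_rot"].tolist()],open("pics/w1.json","w"))
E
```

```text
2.0 [427.2 101.3 140.1] [ 0.5 -0.3  0.4] (array([-1.000e-01, -1.100e+00,  1.021e+02]), array([ 0.002 , -0.0004, -0.0026]))
```

View pics/w1.png

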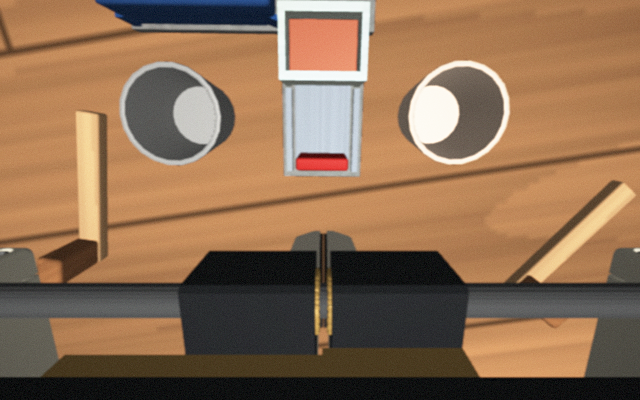

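The wrist view has the feeder square to the gripper, with the tab at (322,160), plate rear corners at (285,176) and (360,176), and magazine rear corners at (279,81) and (367,81). The closed fingertips are at (323,235) and the stick is at the left. I'll refine the pose from these.

```bash
cat >> h.py <<'E'
def wcam(m,pos,q):
    T=m["tool_from_camera"]; R=Ro.from_quat(np.roll(q,-1)).as_matrix()
    Rc=R@T[:3,:3]; C=R@T[:3,3]+np.array(pos); return dict(m,R=Rc.T,t=-Rc.T@C)
E
python3 - <<'E'
from h import *
from plant import ctrl
import json
m=wcam(ctrl.camera_model("wrist"),*json.load(open("pics/w1.json")))
L=[(279,81,62,-73,31),(367,81,62,-73,-31),(285,176,12,-151,35),(360,176,12,-151,-35),(296,154,62,-128,20),(348,154,62,-128,-20)]
W=np.array([ray(m,(u,v),z)[:2] for u,v,z,*_ in L]);P=np.array([[a,b] for *_,a,b in L],float)
q,r=rigid(P,W);print(q);print(r.round(1))
for u,v,z in [(77,112,14),(104,112,14),(108,257,14),(98,262,14),(72,262,0)]:print(ray(m,(u,v),z).round(1))
c,s=np.cos(q[2]),np.sin(q[2]);print(q[0]-c*138,q[1]-s*138)
E
```

```text
[ 5.94290456e+02  7.54063136e+01 -1.54055643e-01]
[[ 1.  -0.5]
 [ 0.9  0.5]
 [ 0.8  0.4]
 [ 0.5 -0.3]
 [-2.   0.3]
 [-2.2 -0.4]]
[532.9 301.9  14. ]
[529.4 278.6  14. ]
[397.1 317.8  14. ]
[393.4 329.1  14. ]
[392.6 366.8   0. ]
457.9248064446757 96.5819988817391
```

```bash
sed -i 's/^F=.*/F=np.array([594.0,76.0,-0.153])/' h.py; python3 p.py -168 0 40 0
```

```text
2.05 [427.1 101.3 140.1] [-0.  -0.9  0.4] (array([  0.7,  -0.6, 100.1]), array([ 0.0019, -0.0006,  0.0038]))
```

>>> drive_tool:
  steps: [0.7,-0.6,50,0.002,0,0.004,1,0.7,-0.6,100,0.002,0,0.004,1,0.7,-0.6,100,0.002,0,0.004,1,6,-0.6,100,0.002,0,0.004,1,10,-0.6,100,0.002,0,0.004,1,14,-0.6,100,0.002,0,0.004,1,14,-0.6,100,0.002,0,0.004,1,14,-0.6,100,0.002,0,0.004,1]

```text
time: 2.85
tcp_pos: [441.8, 101.6, 41.2]
tool_rot: [-0.0, 0.997, -0.075, 0.001]
contact_force: [-0.5, -0.3, -0.2]
grip_width: 0.004
grip_force: 0.0
```

>>> drive_tool:
  steps: [3,0,0,0,0,0,1,6,0,0,0,0,0,1,9,0,0,0,0,0,1,12,0,0,0,0,0,1,12,0,0,0,0,0,1]

```text
time: 3.35
tcp_pos: [452.3, 99.9, 39.8]
tool_rot: [-0.0, 0.997, -0.075, -0.001]
contact_force: [-3.3, 0.3, 1.5]
grip_width: 0.005
grip_force: 1.6
```

>>> drive_tool:
  steps: [5,0,0,0,0,0,1,10,0,0,0,0,0,1,15,0,0,0,0,0,1,20,0,0,0,0,0,1,25,0,0,0,0,0,1,30,0,0,0,0,0,1,35,0,0,0,0,0,1,40,0,0,0,0,0,1]

```text
time: 4.15
tcp_pos: [490.9, 93.7, 39.6]
tool_rot: [0.0, 0.997, -0.075, -0.002]
contact_force: [-7.8, -0.5, 3.3]
grip_width: 0.003
grip_force: 3.6
```

>>> drive_tool:
  steps: [2,0,0,0,0,0,1,4,0,0,0,0,0,1,4,0,0,0,0,0,1]

```text
time: 4.45
tcp_pos: [495.1, 93.0, 39.6]
tool_rot: [0.0, 0.997, -0.075, -0.001]
contact_force: [-7.1, -1.3, 3.5]
grip_width: 0.007
grip_force: 3.1
```

>>> drive_tool:
  steps: [1,0,0,0,0,0,1,2,0,0,0,0,0,1,3,0,0,0,0,0,1,3,0,0,0,0,0,1]

```text
time: 4.85
tcp_pos: [496.7, 92.8, 39.5]
tool_rot: [0.0, 0.997, -0.075, -0.002]
contact_force: [-9.9, -0.2, 5.6]
grip_width: 0.006
grip_force: 4.7
```

>>> drive_tool:
  steps: [1,0,0,0,0,0,1,2,0,0,0,0,0,1,2,0,0,0,0,0,1]

```text
time: 5.15
tcp_pos: [496.8, 92.8, 39.3]
tool_rot: [-0.0, 0.997, -0.075, -0.004]
contact_force: [-15.1, 1.1, 10.3]
grip_width: 0.004
grip_force: 7.1
```

>>> drive_tool:
  steps: [-2,0,-50,0,0,0,1,-2,0,-100,0,0,0,1,-2,0,-100,0,0,0,1,-2,0,-100,0,0,0,1]

```text
time: 5.55
tcp_pos: [501.4, 92.5, 141.6]
tool_rot: [-0.0, 0.997, -0.075, 0.003]
contact_force: [0.7, -0.3, -0.3]
grip_width: 0.006
grip_force: 0.0
```

Run:
```python
from h import *
from plant import ctrl
import cv2,json
s=ctrl.state(); im,d=ctrl.capture("wrist"); cv2.imwrite("pics/w2.png",im); json.dump([s["tcp_pos"].tolist(),s["tool_rot"].tolist()],open("pics/w2.json","w"))
print(s["tcp_pos"])
```

```text
[501.40058682  92.54021005 141.61036489]
```

View pics/w2.png

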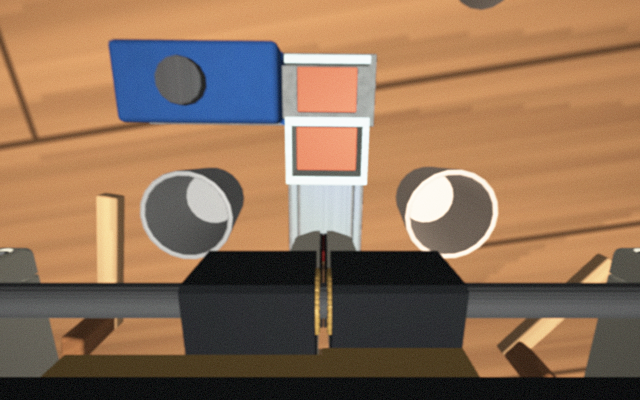

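The tile lies on the landing spot, corners (297,66) to (357,112), clear of the fence and straight. The magazine is at (327,150), and the red of the tab shows back behind the fingertips near (323,240). The stick tip is at (110,195).

```bash
python3 - <<'E'
from h import *
from plant import ctrl
import json
m=wcam(ctrl.camera_model("wrist"),*json.load(open("pics/w2.json")))
L=[(286,184,62,-73,31),(366,184,62,-73,-31),(285,119,62,-23,31),(370,119,62,-23,-31),(180,80,80,0,95),(373,124,12,-30,-42)]
W=np.array([ray(m,(u,v),z)[:2] for u,v,z,*_ in L]);P=np.array([[a,b] for *_,a,b in L],float)
q,r=rigid(P,W);print(q);print(r.round(1))
def inv(p,q): d=p[:2]-q[:2];c,s=np.cos(q[2]),np.sin(q[2]);return np.array([c*d[0]+s*d[1],-s*d[0]+c*d[1]]).round(1)
for u,v in [(297,66),(356,66),(358,112),(298,112)]:
  p=ray(m,(u,v),24);print("tile",inv(p,q),inv(p,F))
for u,v,z in [(97,194,14),(122,196,14),(119,325,14)]:print(ray(m,(u,v),z).round(1))
E
python3 - <<'E'
import sys;sys.path.insert(0,'.')
from h import *
from plant import ctrl
# approach stick: view pose above stick, tool yaw 1.25
s=ctrl.state(); print(to(s,np.array([408,333,170.]),1.25))
E
```

```text
[ 5.93296142e+02  7.58727641e+01 -1.51707787e-01]
[[ 0.2 -0.2]
 [ 0.2  0. ]
 [ 1.2  0.2]
 [ 1.3  1.3]
 [-1.6 -2.9]
 [-1.6  0.5]]
tile [18.3 23.8] [17.5 23.6]
tile [ 18.3 -24.7] [ 17.6 -25. ]
tile [-18.3 -27.4] [-18.9 -27.6]
tile [-18.3  23.7] [-19.   23.4]
[534.5 301.3  14. ]
[529.1 278.7  14. ]
[396.5 323.   14. ]
(array([-126.8, -224. ,  -30.1]), array([ 1.2000e-03, -2.4000e-03, -1.4003e+00]))
```

>>> drive_tool:
  steps: [-40,-60,-30,0,0,-0.15,1,-130,-180,-30,0,0,-1.4,-1,-130,-180,-30,0,0,-1.4,-1,-130,-180,-30,0,0,-1.4,-1,-130,-180,-30,0,0,-1.4,-1,-130,-180,-30,0,0,-1.4,-1,-130,-180,-30,0,0,-1.4,-1,-130,-180,-30,0,0,-1.4,-1]

```text
time: 6.4
tcp_pos: [396.6, 290.2, 168.0]
tool_rot: [-0.0, 0.864, 0.504, -0.001]
contact_force: [0.6, -0.1, -0.4]
grip_width: 0.557
grip_force: 0.0
```

>>> drive_tool:
  steps: [0,0,0,0,0,-0.15,-1,0,0,0,0,0,-0.3,-1,0,0,0,0,0,-0.3,-1,0,0,0,0,0,-0.3,-1]

```text
time: 6.8
tcp_pos: [397.2, 289.9, 168.8]
tool_rot: [-0.0, 0.782, 0.623, -0.001]
contact_force: [-1.0, -0.3, 0.3]
grip_width: 0.902
grip_force: 0.0
```

```bash
sed -i 's/^F=.*/F=np.array([593.5,76.0,-0.152])/' h.py;python3 - <<'E'
from h import *
from plant import ctrl
import cv2,json
s=ctrl.state(); im,d=ctrl.capture("wrist"); cv2.imwrite("pics/w3.png",im); json.dump([s["tcp_pos"].tolist(),s["tool_rot"].tolist()],open("pics/w3.json","w"))
print(s["tcp_pos"],to(s,np.array([395,295,170.]),1.25))
E
```

```text
[397.16825982 289.88532132 168.75389774] (array([ 4.5, -3.3, -1.2]), array([-0.0013,  0.0008,  0.0956]))
```

View pics/w3.png

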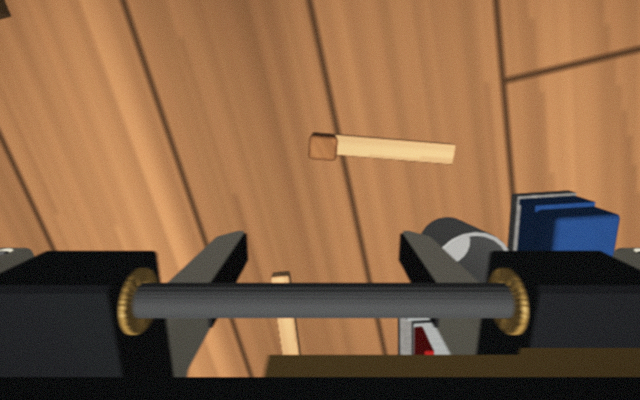

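The wrist view shows the stick: handle top about (310..336, 133..158), blade tip corners at (455,145) and (454,164).

Run:
```python
import cv2
im=cv2.imread("pics/w3.png")[110:190,290:470]
cv2.imwrite("pics/c3.png",cv2.resize(im,None,fx=4,fy=4,interpolation=cv2.INTER_CUBIC))
```

```text
(no output)
```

View pics/c3.png

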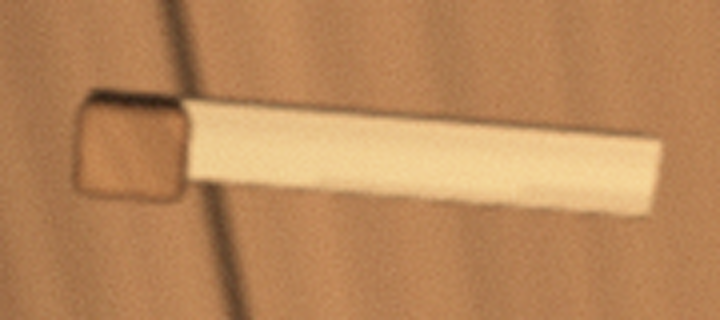

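Run:
```python
from h import *
from plant import ctrl
import json
m=wcam(ctrl.camera_model("wrist"),*json.load(open("pics/w3.json")))
c=lambda u,v:((u+.5)/4-.5+290,(v+.5)/4-.5+110)
L=[(83,103,62,-12,10),(188,110,62,12,10),(180,200,62,12,-10),(76,194,62,-12,-10),(660,142,14,130,10),(648,214,14,130,-10)]
W=np.array([ray(m,c(u,v),z)[:2] for u,v,z,*_ in L]);P=np.array([[a,b] for *_,a,b in L],float)
q,r=rigid(P,W);print(q);print(r.round(1))
s=ctrl.state(); yaw=q[2]+np.pi/2
for z in(100,40,18): print(to(s,np.array([q[0],q[1],z]),yaw))
```

```text
[ 4.07711716e+02  3.31991173e+02 -3.09142063e-01]
[[-1.   1.1]
 [ 1.   0.1]
 [ 0.5 -1.1]
 [-1.2  0. ]
 [ 0.7  1. ]
 [-0.2 -1.1]]
(array([43.4,  0.9, 69. ]), array([-0.0009,  0.0006,  0.0844]))
(array([ 43.4,   0.9, 129. ]), array([-0.0009,  0.0006,  0.0844]))
(array([ 43.4,   1. , 151. ]), array([-0.0009,  0.0006,  0.0844]))
```

>>> drive_tool:
  steps: [43.4,1,60,0,0,0.084,-1,43.4,1,60,0,0,0.084,-1,43.4,1,100,0,0,0.084,-1,43.4,1,130,0,0,0.084,-1,43.4,1,147,0,0,0.084,-1,43.4,1,147,0,0,0.084,-1,43.4,1,147,0,0,0.084,1,43.4,1,147,0,0,0.084,1]
  force: 30

```text
time: 7.65
tcp_pos: [409.2, 332.8, 24.3]
tool_rot: [0.0, 0.807, 0.591, 0.001]
contact_force: [-0.4, 0.0, -0.0]
grip_width: 0.876
grip_force: 0.0
```

>>> drive_tool:
  steps: [0,0,0,0,0,0,1,0,0,0,0,0,0,1,0,0,0,0,0,0,1,0,0,0,0,0,0,1,0,0,0,0,0,0,1,0,0,0,0,0,0,1]

```text
time: 8.25
tcp_pos: [408.1, 332.4, 23.1]
tool_rot: [-0.0, 0.806, 0.591, 0.0]
contact_force: [-0.1, 1.1, 0.3]
grip_width: 0.362
grip_force: 0.0
```

>>> drive_tool:
  steps: [0,0,0,0,0,0,1,0,0,0,0,0,0,1,0,0,0,0,0,0,1,0,0,0,0,0,0,1,0,0,0,0,0,0,1]

```text
time: 8.75
tcp_pos: [408.0, 332.3, 23.1]
tool_rot: [-0.0, 0.806, 0.591, 0.0]
contact_force: [-1.1, 0.3, 0.2]
grip_width: 0.253
grip_force: 30.0
```

Run:
```python
from h import *
from plant import ctrl
s=ctrl.state();print(s["grip_width"],s["grip_force"],s["tcp_pos"])
t=fw(0,-175,120);print(t,to(s,t,F[2]+np.pi),"yaw err",np.pi/2)
```

```text
0.2530264527108511 30.00001072883606 [408.008997   332.33618713  23.0506735 ]
[567.00230947 -96.98228926 120.        ] (array([-361.7,  280.6,  -97.1]), array([ 5.0000e-04, -2.0000e-04, -1.7238e+00])) yaw err 1.5707963267948966
```

>>> drive_tool:
  steps: [0,0,-40,0,0,0,1,0,0,-80,0,0,-0.12,1,0,0,-107,0,0,-0.27,1,0,0,-107,0,0,-0.42,1,0,0,-107,0,0,-0.57,1,0,0,-107,0,0,-0.72,1,0,0,-107,0,0,-0.86,1,0,0,-107,0,0,-0.86,1]

```text
time: 9.55
tcp_pos: [407.9, 332.2, 129.9]
tool_rot: [0.0, 0.486, 0.874, 0.0]
contact_force: [-0.5, 0.0, -0.1]
grip_width: 0.257
grip_force: 30.0
```

>>> drive_tool:
  steps: [0,0,0,0,0,-0.15,1,0,0,0,0,0,-0.3,1,0,0,0,0,0,-0.45,1,0,0,0,0,0,-0.6,1,0,0,0,0,0,-0.75,1,0,0,0,0,0,-0.864,1,0,0,0,0,0,-0.864,1,0,0,0,0,0,-0.864,1]

```text
time: 10.35
tcp_pos: [408.0, 332.2, 130.0]
tool_rot: [0.0, 0.079, 0.997, 0.0]
contact_force: [0.3, 0.4, -0.8]
grip_width: 0.254
grip_force: 30.0
```

```bash
python3 p.py 0 -182 130 3.14159
```

```text
10.35 [408.  332.2 130. ] [ 0.3  0.4 -0.8] (array([-2.242e+02, -4.061e+02, -1.000e-01]), array([ 0.0004,  0.0003, -0.0052]))
```

>>> drive_tool:
  steps: [-224.2,-406,0,0,0,-0.005,1,-224.2,-406,0,0,0,-0.005,1,-224.2,-406,0,0,0,-0.005,1,-224.2,-406,0,0,0,-0.005,1,-224.2,-406,0,0,0,-0.005,1,-224.2,-406,0,0,0,-0.005,1,-224.2,-406,0,0,0,-0.005,1,-224.2,-406,0,0,0,-0.005,1]

```text
time: 11.15
tcp_pos: [546.7, -45.2, 130.1]
tool_rot: [0.001, 0.076, 0.997, 0.0]
contact_force: [0.8, 0.4, -0.1]
grip_width: 0.255
grip_force: 30.0
```

>>> drive_tool:
  steps: [0,0,0,0,0,0,1,0,0,0,0,0,0,1]

```text
time: 11.35
tcp_pos: [546.2, -44.2, 129.6]
tool_rot: [-0.0, 0.076, 0.997, 0.0]
contact_force: [-0.5, 0.2, -1.7]
grip_width: 0.255
grip_force: 30.0
```

```bash
python3 p.py 0 -182 130 3.14159
```

```text
11.35 [546.2 -44.2 129.6] [-0.5  0.2 -1.7] (array([-28.6, -56. ,  -0.4]), array([ 0.0009, -0.0002, -0.0009]))
```

>>> drive_tool:
  steps: [-28.6,-56,0,0,0,0,1,-28.6,-56,0,0,0,0,1,-28.6,-56,30,0,0,0,1,-28.6,-56,60,0,0,0,1,-28.6,-56,91,0,0,0,1,-28.6,-56,91,0,0,0,1,-28.6,-56,91,0,0,0,1]

```text
time: 12.05
tcp_pos: [566.0, -101.2, 39.1]
tool_rot: [-0.0, 0.073, 0.997, 0.001]
contact_force: [0.1, 0.9, -0.1]
grip_width: 0.259
grip_force: 30.0
```

```bash
python3 p.py 0 -182 38 3.14159;python3 - <<'E'
from h import *
from plant import ctrl
import cv2
for n,(a,b,c,d) in dict(top=(150,290,220,380),side=(170,310,230,430)).items():
    im,_=ctrl.capture(n); cv2.imwrite(f"pics/{n}5.png",im)
    globals()[n]=cv2.resize(im[a:b,c:d],None,fx=4,fy=4,interpolation=cv2.INTER_CUBIC)
cv2.imwrite("pics/c5.png",side)
E
```

```text
12.05 [ 566.  -101.2   39.1] [ 0.1  0.9 -0.1] (array([-0.3, -2.7,  1.1]), array([ 0.001 , -0.001 ,  0.0056]))
```

View pics/c5.png

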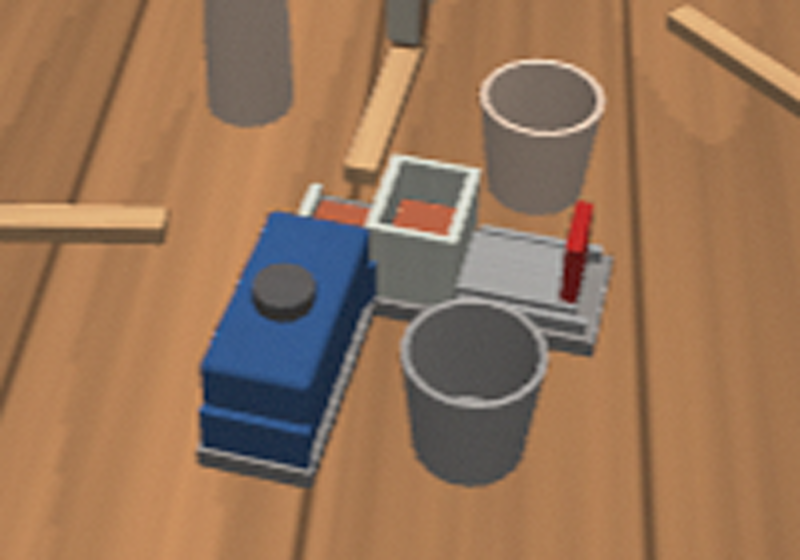

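The side view shows the tab back at home (575,250), the tile on the track at (340,210), and the stick tip at crop (345..380, 165) just outside the track, roughly in line. I'll check the tip's position.

Run:
```python
from h import *
from plant import ctrl
m=ctrl.camera_model("side")
def inv(p,q=F): d=p[:2]-q[:2];c,s=np.cos(q[2]),np.sin(q[2]);return np.array([c*d[0]+s*d[1],-s*d[0]+c*d[1]]).round(1)
for u,v,z in [(346,163,29.5),(379,169,29.5),(392,156,62),(368,226,62),(480,168,62)]: print(inv(ray(m,((u+.5)/4-.5+230,(v+.5)/4-.5+170),z)))
```

```text
[  9.6 -53.7]
[-10.5 -53.3]
[-23.7 -29.3]
[-24.9  29.6]
[-73.3 -31.6]
```

>>> drive_tool:
  steps: [0,8,1.2,0.001,-0.001,0.0056,1,0,16,1.2,0.001,-0.001,0.0056,1,0,24,1.2,0.001,-0.001,0.0056,1,0,26,1.2,0.001,-0.001,0.0056,1,0,28,1.2,0.001,-0.001,0.0056,1,0,28,1.2,0.001,-0.001,0.0056,1]

```text
time: 12.75
tcp_pos: [570.5, -74.6, 37.8]
tool_rot: [0.001, 0.076, 0.997, -0.0]
contact_force: [-0.0, -0.7, -1.2]
grip_width: 0.258
grip_force: 30.0
```

>>> drive_tool:
  steps: [0,3,0,0,0,0,1,0,6,0,0,0,0,1,0,9,0,0,0,0,1,0,12,0,0,0,0,1,0,15,0,0,0,0,1,0,18,0,0,0,0,1,0,21,0,0,0,0,1,0,24,0,0,0,0,1]

```text
time: 13.55
tcp_pos: [574.2, -50.9, 37.8]
tool_rot: [0.001, 0.076, 0.997, -0.0]
contact_force: [-0.1, -0.6, -1.5]
grip_width: 0.258
grip_force: 30.0
```

>>> drive_tool:
  steps: [0,3,0,0,0,0,1,0,6,0,0,0,0,1,0,9,0,0,0,0,1,0,12,0,0,0,0,1,0,15,0,0,0,0,1,0,18,0,0,0,0,1,0,21,0,0,0,0,1,0,24,0,0,0,0,1]

```text
time: 14.35
tcp_pos: [577.8, -27.2, 37.8]
tool_rot: [0.001, 0.076, 0.997, -0.0]
contact_force: [0.6, -0.8, -1.8]
grip_width: 0.259
grip_force: 30.0
```

```bash
python3 p.py 0 -105 38 3.14159
```

```text
14.35 [577.8 -27.2  37.8] [ 0.6 -0.8 -1.8] (array([ 0.1, -0.6, -0.2]), array([-0.0005,  0.0015, -0.0004]))
```

>>> drive_tool:
  steps: [0,3,0,0,0,0,1,0,6,0,0,0,0,1,0,9,0,0,0,0,1,0,12,0,0,0,0,1,0,14,0,0,0,0,1,0,16,0,0,0,0,1,0,18,0,0,0,0,1,0,20,0,0,0,0,1]

```text
time: 15.15
tcp_pos: [580.9, -7.6, 37.8]
tool_rot: [0.001, 0.076, 0.997, -0.0]
contact_force: [-0.2, -0.6, -1.3]
grip_width: 0.256
grip_force: 30.0
```

>>> drive_tool:
  steps: [0,1.5,0,0,0,0,1,0,3,0,0,0,0,1,0,4.5,0,0,0,0,1,0,6,0,0,0,0,1]

```text
time: 15.55
tcp_pos: [581.7, -2.3, 37.9]
tool_rot: [0.001, 0.076, 0.997, -0.001]
contact_force: [-1.9, -6.8, 2.7]
grip_width: 0.262
grip_force: 30.0
```

>>> drive_tool:
  steps: [0,1.5,0,0,0,0,1,0,3,0,0,0,0,1,0,4.5,0,0,0,0,1,0,6,0,0,0,0,1]

```text
time: 15.95
tcp_pos: [582.5, -2.0, 39.0]
tool_rot: [0.001, 0.075, 0.997, -0.005]
contact_force: [-6.8, -26.9, 8.2]
grip_width: 0.256
grip_force: 30.0
```

>>> drive_tool:
  steps: [0,-1.5,0,0,0,0,1,0,-3,0,0,0,0,1,0,-4.5,0,0,0,0,1,0,-4.5,0,0,0,0,1]

```text
time: 16.35
tcp_pos: [581.8, -2.3, 38.1]
tool_rot: [0.001, 0.076, 0.997, -0.002]
contact_force: [-2.2, -6.8, 2.0]
grip_width: 0.256
grip_force: 30.0
```

>>> drive_tool:
  steps: [0,-1,0,0,0,0,1,0,-2,0,0,0,0,1,0,-3,0,0,0,0,1,0,-3,0,0,0,0,1]

```text
time: 16.75
tcp_pos: [581.6, -2.9, 37.7]
tool_rot: [0.001, 0.076, 0.997, -0.0]
contact_force: [0.8, 0.8, -1.3]
grip_width: 0.256
grip_force: 30.0
```

>>> drive_tool:
  steps: [0,1,0,0,0,0,1,0,2,0,0,0,0,1,0,3,0,0,0,0,1,0,3,0,0,0,0,1]

```text
time: 17.15
tcp_pos: [581.9, -2.2, 38.2]
tool_rot: [0.001, 0.076, 0.997, -0.002]
contact_force: [-1.8, -8.9, 0.7]
grip_width: 0.253
grip_force: 30.0
```

>>> drive_tool:
  steps: [0,-2,0,0,0,0,1,0,-4,0,0,0,0,1,0,-8,0,0,0,0,1,0,-20,0,0,0,0,1,0,-45,0,0,0,0,1,0,-80,0,0,0,0,1,0,-115,0,0,0,0,1,0,-115,0,0,0,0,1]

```text
time: 17.95
tcp_pos: [564.3, -118.6, 38.0]
tool_rot: [0.001, 0.078, 0.997, -0.001]
contact_force: [-0.6, -0.3, -0.7]
grip_width: 0.257
grip_force: 30.0
```

>>> drive_tool:
  steps: [0,-20,0,0,0,0,1,0,-50,0,0,0,0,1,0,-50,0,0,0,0,1,0,-50,0,0,0,0,1]

```text
time: 18.35
tcp_pos: [556.7, -163.6, 37.8]
tool_rot: [0.001, 0.077, 0.997, -0.0]
contact_force: [-0.6, 0.5, -0.6]
grip_width: 0.259
grip_force: 30.0
```

```bash
python3 p.py 0 -242 23.5 3.14159
python3 - <<'E'
from plant import ctrl
import cv2
im,_=ctrl.capture("top"); a=cv2.resize(im[150:290,220:400],None,fx=4.4,fy=4.2,interpolation=cv2.INTER_CUBIC)
cv2.imwrite("pics/c6.png",a)
E
```

```text
18.35 [ 556.7 -163.6   37.8] [-0.6  0.5 -0.6] (array([-0.1,  0.4, 14.3]), array([ 0.0001,  0.0012, -0.0021]))
```

View pics/c6.png

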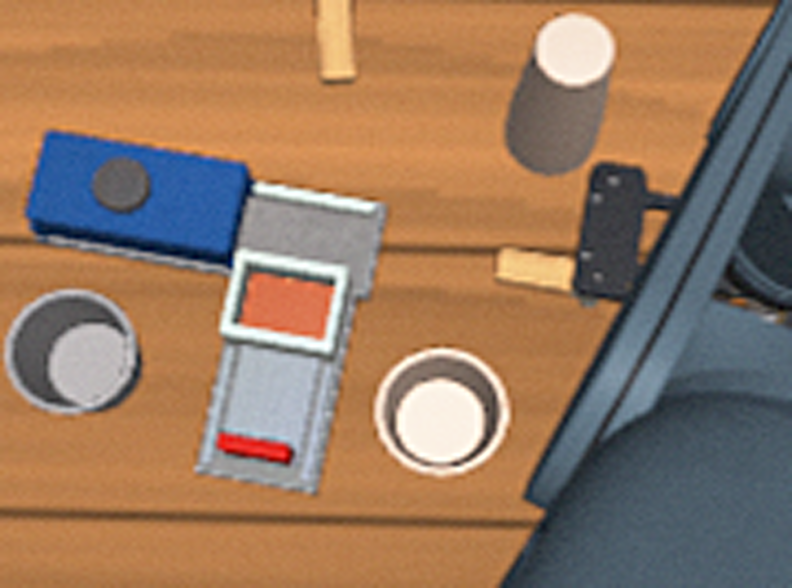

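The track is empty with the tile in the tunnel, and the cups, vase and tab look undisturbed. The stick tip is at (500,265), over bare table. I'll set it down.

>>> drive_tool:
  steps: [0,0,5,0,0,0,1,0,0,10,0,0,0,1,0,0,12.5,0,0,0,1,0,0,13.5,0,0,0,1,0,0,14.5,0,0,0,1,0,0,14.5,0,0,0,1,0,0,14.5,0,0,0,1]

```text
time: 19.1
tcp_pos: [557.0, -163.4, 23.5]
tool_rot: [0.001, 0.076, 0.997, -0.0]
contact_force: [0.1, 0.1, -1.0]
grip_width: 0.257
grip_force: 30.0
```

>>> drive_tool:
  steps: [0,0,0.5,0,0,0,1,0,0,0.5,0,0,0,0.2,0,0,0.5,0,0,0,0,0,0,0.5,0,0,0,0,0,0,0.5,0,0,0,0,0,0,0.5,0,0,0,0,0,0,0.5,0,0,0,0,0,0,0.5,0,0,0,0]

```text
time: 19.9
tcp_pos: [556.9, -163.4, 22.9]
tool_rot: [0.001, 0.076, 0.997, -0.0]
contact_force: [0.5, -0.2, 0.2]
grip_width: 0.497
grip_force: 0.0
```

>>> drive_tool:
  steps: [0,0,-10,0,0,0,0,0,0,-25,0,0,0,0,0,0,-50,0,0,0,0,0,0,-100,0,0,0,0,0,0,-150,0,0,0,0,0,0,-150,0,0,0,0,0,0,-150,0,0,0,0]

```text
time: 20.6
tcp_pos: [557.6, -163.6, 175.0]
tool_rot: [0.003, 0.076, 0.997, -0.001]
contact_force: [-1.0, -0.4, -1.4]
grip_width: 0.499
grip_force: 0.0
```

Run:
```python
from plant import ctrl
import cv2
im,_=ctrl.capture("side")
cv2.imwrite("pics/s7.png",cv2.resize(im[70:330,200:520],None,fx=2.3,fy=2.3,interpolation=cv2.INTER_CUBIC))
```

```text
(no output)
```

View pics/s7.png

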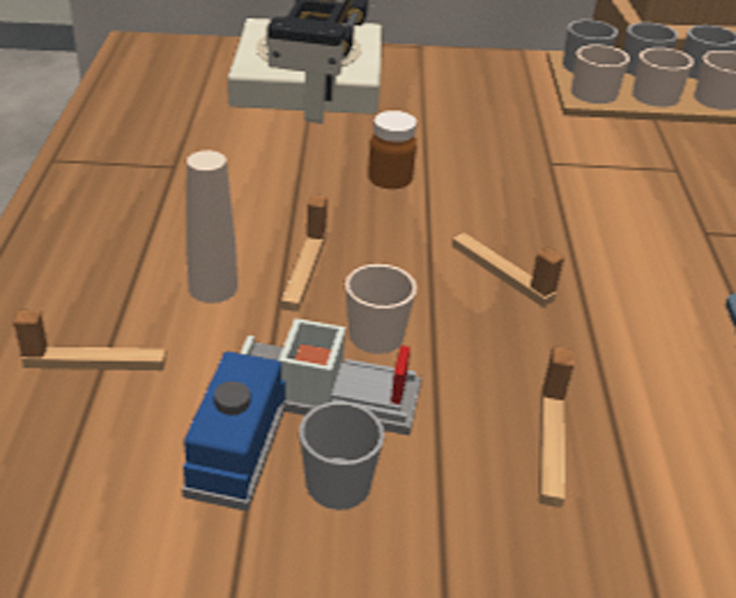

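The stick stands upright on bare table with its handle at (317,215) and its blade tip at (292,300). The cups, vase and jar are in place and the gripper is clear.

```bash
python3 -c "
from plant import ctrl
print(ctrl.close_job())"
```

```text
the job is handed in; nothing more can be done
None
```

The job is handed in at about 21 s: one tile was fed and the slide snapped back, the tile was pushed with the stick until it met a firm stop in the tunnel twice at the same place, at up to about 27 N (firmer than a gentle tap), and the stick stands handle up on bare table with the cups, vase and jar where they were.

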